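# Empty the carton machine's catch tray, then hold its run key turned

## Robot

A 7-joint arm with a two-finger parallel gripper is mounted at the origin on a cart in front of the work surface, level with it; the furniture and walls round the work are solid. World frame = base frame: x ahead of the robot, y to its left, z up, the work surface at z = 0. Lengths are in m, angles in rad, forces in N, time in s.
With the tool pointing down it reaches from about 0.4 to 0.75 m from the base axis. Payload 19.5 kg.
Tool frame: the origin (TCP) lies midway between the tips of the shut fingers; the grasp point (between the pads) lies 19 mm behind it; z points along the fingers, y is the line along which they close (so a half turn about z gives the same grasp; the last joint's range is limited). The gripper opens to 85 mm and grips with 20 to 120 N. Pads are 22 mm wide; open, the fingers measure 114 mm over their backs; the gripper's body (76 mm by 85 mm) begins 54 mm behind the grasp point. The pads swing forward as they close: fully open they stand 13 mm farther back than shut.
Start: joints at [1.29, 0.707, -0.028, 1.485, 0.022, 0.951, -0.075], TCP at [0.136, -0.559, 0.231] pointing down, gripper open.
Joint ranges: [-2.71, 2.71], [-0.32, 2.16], [-1.57, 1.52], [0, 2.45], [-1.46, 4.6], [0, 2.02], [-2.83, 2.83]. Speed limits (rad/s): [1.89, 1.89, 2.57, 2.57, 3.01, 3.01, 3.01].

## Interface

Orientations are given as a unit quaternion [w, x, y, z].
In Python, from rig import ctrl gives the robot as it stands. Calls block until the motion is done:
- ctrl.movep(position, orientation): joint-space move of the TCP to a pose.
- ctrl.move_straight(position, orientation=None, vel=0.15, until_force=None): straight line of the TCP; orientation=None keeps the orientation; vel is the mean speed in m/s. With until_force (N) it stops when the force on the tool has changed by that much, and returns True; else False.
- ctrl.move_joints(angles): joint-space move.
- ctrl.ungrasp() and ctrl.gripper_close(f_grip=None): open the fingers fully, or close them until they stop; f_grip is the grip in N (None keeps the last).
- ctrl.wait(seconds).
- ctrl.inverse_kinematics(position, orientation): joint angles nearest the present ones, or None.
- ctrl.read_state(): the state.
- ctrl.capture(name): name is "scene" or "top"; returns (picture, depth): 480x640x3 uint8, blue, green, red; 480x640 float32, m along the optical axis (not along the pixel's ray), 0 where there is no reading.
- ctrl.camera_model(name): a dict with "fx", "fy", "cx", "cy" (pixels), "k1" (the pictures are not rectified: a ray, as slopes to the right and down, at radius r is drawn at 1 + k1 r^2 times it, then the intrinsics apply), "rvec" (rotation vector, rad) and "tvec" (3), from world to camera coordinates, as OpenCV has them. Camera axes: x right, y down, z forward; pixel columns grow to the right and rows downward; lengths in m; the calibration is good to about 2 mm. A picture is of the moment at which its call begins. camera_model takes no time and is no camera call.
A pose or a line that the arm cannot do raises ctrl.IKError and nothing moves.
- ctrl.job_done(): hands the job in; it is judged then, once.
Trained networks look in the newest picture that a camera, given by its name, has taken for a name from the list of things; names that differ only in an ending like _2 or _b are one class to them, and where a whole thing is asked for, a point or a joint stands for the part that bears it (a point fixed in the world has none). Each returns a list of dicts, best first, with "p" (0 to 1); they miss things now and then, are a little off and sometimes report something else, mostly with a low value. They report only what shows in the picture. A call takes as long as a camera call.
- ctrl.look_for(thing, camera): "at" ([x, y, z] in m, in world coordinates, good to about 4 mm: the middle of the surface that is visible of it).
- ctrl.trace(thing, camera): "region" (480x640 bool, what is visible of it).
- ctrl.landmark_of(thing, camera): "at" ([x, y, z] in m, in world coordinates, good to about 4 mm: a listed point, or the origin of a listed thing).
The state is a dict: "time": time; "joint_pos": joint angles; "qd": joint speeds; "joint_torque": joint torques, N m; "ee_pos": TCP position; "eef_rot": TCP orientation; "force": force on the tool from outside, world axes, zero at the start; "wrist_torque": the same for the moment, N m; "opening": opening from 0.0 (shut) to 1.0 (fully open); "finger_force": force on a finger pad.
Only numpy, scipy, OpenCV 4.12 (cv2) and the standard library are available. Lean on these libraries where they do the work, as an engineer would, in place of code of your own. Each camera call takes 0.05 s, during which the arm holds its last target. There are 200 camera calls.

## Task

The carton machine has stopped with two finished red cartons in its catch tray: first set both of them upright in the blue tote. Then take the red-headed key from the wooden key block, leaving the blue-headed one in its slot, push it fully home in the machine's key switch (the lock is sticky, so rock the key left and right while pressing until its collar sits on the steel plate), and turn it a quarter turn clockwise against its spring. The switch only runs while it is held, so finish still gripping the key in the turned position; leave the other things on the bench where they are.

Things in the scene. Friction and masses are not known exactly. Their poses are not given: they have to be found in the camera images.
- carton_1: finished carton, red printed board, 46 x 53 x 56 mm (own x, y, z), 0.06 to 0.16 kg, standing in the catch tray. Origin: centre of its underside, z up. The two cartons are alike. Fingers closing along its y, across the machine, keep the gripper clear of the housing behind.
- carton_2: the second finished carton, same as carton_1.
- tray_floor (a point): centre of the catch tray's floor (4 mm above the bench). Steel tray 160 mm (machine x) by 270 mm (machine y), rim 27 mm above the bench. Axes as the machine's: x away from the robot, into the machine. Behind the tray (+x) a chute rises to about 65 mm within 60 mm, then comes the 240 mm high housing.
- tote_floor (a point): centre of the inner floor (4 mm above the bench) of the open blue plastic tote, fixed to the bench, outside 170 mm (own x) by 240 mm (own y), 66 mm high, walls 4 mm, inside 162 x 232 mm; axes along its sides, z up.
- red_key: the machine's key, upright in a slot of the key block: red plastic bow, steel collar, round shank 5.5 mm, flat double bit. 45 g. Origin: centre of its tip (lower end), z up the shank, x along the width and y across the thickness of bow and bit; alike after a half turn about z. Bit 14 (x) x 4 (y) x 13 mm (z) from the tip up. It may stand turned or leaning by a few hundredths of a rad.
- red_key_collar (a point): centre of the underside of the red key's collar, 22 mm above the tip. Collar 20 mm across, 3 mm thick; it rests on the key block now and on the lock's steel plate when the key is fully home.
- red_key_bow (a point): centre of the red key's bow, 25 mm above the collar's underside. Bow 26 mm (key x) x 10 mm (key y) x 26 mm high, its lower edge 12 mm above the collar's underside: grip it from above across the 10 mm thickness.
- blue_key: another machine's key with a blue bow, otherwise like the red one, in the other slot of the key block; it stays there.
- key_block: wooden block 50 mm (own x) by 130 mm (own y), 34 mm high, fixed to the bench; two slots, 70 mm apart along y, hold a key each, bit along x. The keys come straight up: lift 25 mm to clear. Origin: centre of its underside.
- lock_mouth (a point): centre of the key switch's slot, at the top of a 40 mm square steel plate on the machine's grey console, 70 mm above the bench; z up is the lock's axis. Slot 17 mm along the point's x, 8 mm along y, edges bevelled 2 mm, plate 6 mm thick. The bit enters lying along this x and can turn only about 0.3 rad each way until the whole bit is below the plate (collar on the plate).
- lock_discs (a point): point on the lock's axis 7 mm below lock_mouth: top of the first of two stiff hidden discs (second 4 mm lower). Their slots (20 x 7.5 mm) start out of line: the first 0.47 to 0.57 rad clockwise, the second as much the other way. The tip stops on each: turn the key some 0.27 rad one way, press with 8 to 18 N, then the other way, till it drops past. The rotor's slot begins 15 mm below lock_mouth.
- key_switch (a joint): angle of the lock's spring-return rotor, rad: 0 at rest, grows as the key turns clockwise seen from above, stop at 1.65. It turns only with a fully inserted key and follows it with about 0.12 rad of play, needing about 0.15 N m. A quarter turn is reached when it reads 1.4 to 1.6 (1.3 at least): turn the key by about 1.6 from the slot's line.
- tape_measure: green tape measure on the bench near the robot, 32 x 79 x 62 mm; stays put. Origin: centre of its underside.
- screwdriver_1: screwdriver with a red handle, 202 mm long, on the bench near the robot; stays put. Origin: under its middle.
- pack_3: clear box of fasteners with a purple label, 60 x 73 x 26 mm; stays put. Origin: centre of its underside.
- strap_roll: grey roll of perforated strap, 69 mm across, 19 mm high; stays put. Origin: centre of its underside.

How it is judged:
On the way, in this order (a step that is already met when the one before it is completed fails the run):
1. both cartons stand in the tote, let go, while the red key is still in the key block (x of carton_1 in the frame of tote_floor between -0.085 and 0.085 m and y of carton_1 in the frame of tote_floor between -0.12 and 0.12 m and z of carton_1 in the frame of tote_floor between -0.006 and 0.012 m and angle between each of carton_1, carton_2's own z axis and vertical below 0.2 rad and linear speed of each of carton_1, carton_2 below 0.05 m/s and x of carton_2 in the frame of tote_floor between -0.085 and 0.085 m and y of carton_2 in the frame of tote_floor between -0.12 and 0.12 m and z of carton_2 in the frame of tote_floor between -0.006 and 0.012 m and contact force between the fingers and carton_1 below 0.1 N and contact force between the fingers and carton_2 below 0.1 N and distance of red_key from where it was at the start of the episode below 0.02 m), for 0.2 s.
2. the red key is fully home in the key switch, its collar on the plate (z of red_key_collar in the frame of lock_mouth below 0.004 m and horizontal distance between red_key_collar and lock_mouth below 0.004 m and angle between red_key's own z axis and vertical below 0.15 rad), for 0.1 s.
At the end, for the whole second after the job is handed in: Both cartons upright (0.2 rad) on the tote floor; red key fully home (collar within 4 mm of plate and lock axis), rotor beyond 1.3 rad and the key still gripped (over 1.5 N) through the last second; blue key moved under 15 mm (all of step 2 and x of carton_1 in the frame of tote_floor between -0.085 and 0.085 m and y of carton_1 in the frame of tote_floor between -0.12 and 0.12 m and z of carton_1 in the frame of tote_floor between -0.006 and 0.012 m and angle between each of carton_1, carton_2's own z axis and vertical below 0.2 rad and linear speed of each of carton_1, carton_2 below 0.05 m/s and x of carton_2 in the frame of tote_floor between -0.085 and 0.085 m and y of carton_2 in the frame of tote_floor between -0.12 and 0.12 m and z of carton_2 in the frame of tote_floor between -0.006 and 0.012 m and value of joint key_switch above 1.3 rad and contact force between the fingers and red_key above 1.5 N and distance of blue_key from where it was at the start of the episode below 0.015 m); the arm keeps its last pose, push and grip.
It fails at once if the blue key is pulled out or knocked out of its slot (moved more than 15 mm) (distance of blue_key from where it was at the start of the episode above 0.015 m).
It fails at once if the tape measure, screwdriver, purple fastener box or strap roll is pushed more than 30 mm (distance of any of tape_measure, screwdriver_1, pack_3, strap_roll from where it was at the start of the episode above 0.03 m).
It also fails if it takes over 72 s, if anything falls off the work surface, if the arm or the gripper's body presses on something with over 40 N, if the wrist force passes 120 N, or if a joint passes its speed limit or range.

## Working session

There is one attempt and no reset: what is moved stays moved. The work goes in short steps, each a Python script; the robot and the scene stay as the last script left them, time stands still between calls to the robot, and variables do not carry over. Pictures are saved under pics/ and viewed, at most 10 in all, crops included, and the job is handed in when it is done.

```bash
ls; mkdir -p pics
python3 - <<'E'
from rig import ctrl
import cv2,numpy as np
for c in ("scene","top"):
    im,d=ctrl.capture(c); cv2.imwrite(f"pics/{c}0.png",im); np.save(f"pics/{c}0.npy",d)
    print(c,ctrl.camera_model(c))
for n in ["carton_1","tray_floor","tote_floor","red_key","red_key_collar","red_key_bow","blue_key","key_block","lock_mouth","tape_measure","screwdriver_1","pack_3","strap_roll"]:
    for c in ("scene","top"):
        print(n,c,[(np.round(r["at"],4).tolist(),round(r["p"],2)) for r in ctrl.landmark_of(n,c)][:3])
s=ctrl.read_state();print(s["time"],s["eef_rot"],s["ee_pos"])
E
```

```text
pics
rig.py
scene {'fx': 578.1824797225768, 'fy': 578.1824797225768, 'cx': 327.45063150366207, 'cy': 249.99641164839275, 'k1': -0.18928272877298674, 'rvec': array([ 0.65031496, -2.67210933,  1.07449471]), 'tvec': array([0.44202306, 0.20936078, 1.3297378 ])}
top {'fx': 582.4145678506138, 'fy': 582.4145678506138, 'cx': 325.272102577419, 'cy': 240.35779740572144, 'k1': -0.06768567103318246, 'rvec': array([ 2.15355265, -2.21625667,  0.06354203]), 'tvec': array([0.0184831 , 0.48465768, 1.3879794 ])}
carton_1 scene [([0.4874, 0.1271, 0.0055], 0.89), ([0.4859, 0.0201, 0.002], 0.68)]
carton_1 top [([0.4861, 0.1295, 0.0008], 0.75), ([0.4926, 0.0195, 0.0075], 0.64)]
tray_floor scene [([0.5103, 0.074, 0.0029], 0.93)]
tray_floor top [([0.5091, 0.0735, 0.0043], 0.74)]
tote_floor scene [([0.4675, 0.3663, 0.006], 0.63)]
tote_floor top [([0.4685, 0.3739, 0.0049], 0.62)]
red_key scene [([0.4377, -0.4031, 0.0133], 0.73), ([0.464, -0.3336, 0.0105], 0.46)]
red_key top [([0.4661, -0.3324, 0.0174], 0.4)]
red_key_collar scene [([0.4683, -0.3366, 0.0331], 0.63)]
red_key_collar top [([0.536, -0.1266, 0.07], 
[... 517 characters left out ...]
, 0.0699], 0.97)]
lock_mouth top [([0.5346, -0.1289, 0.074], 0.83)]
tape_measure scene [([0.3709, 0.1659, -0.0018], 0.72), ([0.5345, -0.1255, 0.0691], 0.46)]
tape_measure top [([0.3761, 0.1709, -0.0024], 0.82)]
screwdriver_1 scene [([0.3728, -0.0168, -0.0016], 0.67)]
screwdriver_1 top [([0.3735, -0.0168, -0.0011], 0.72), ([0.5102, 0.0758, 0.0039], 0.53)]
pack_3 scene [([0.4566, -0.3652, 0.0023], 0.74), ([0.3591, -0.2158, 0.0007], 0.59)]
pack_3 top [([0.3567, -0.2132, 0.0012], 0.77)]
strap_roll scene [([0.6485, -0.3216, -0.0022], 0.49)]
strap_roll top [([0.6494, -0.3213, 0.0016], 0.84)]
1.4 [-7.98519296e-05  9.92882113e-01  1.19101233e-01  9.18119471e-06] [ 0.13601099 -0.55863588  0.23126361]
```

View pics/top0.png

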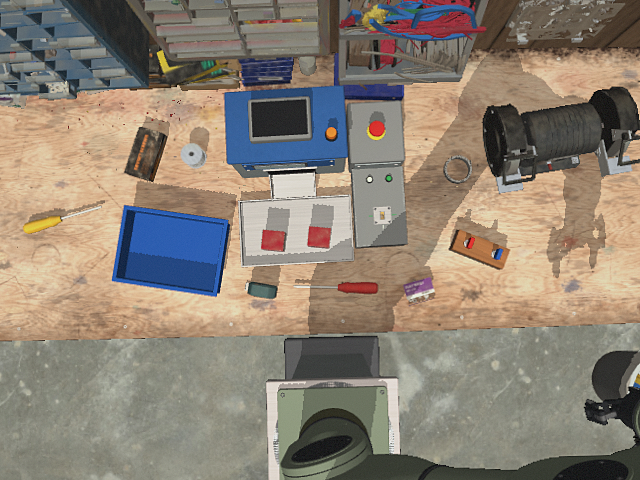

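View pics/scene0.png

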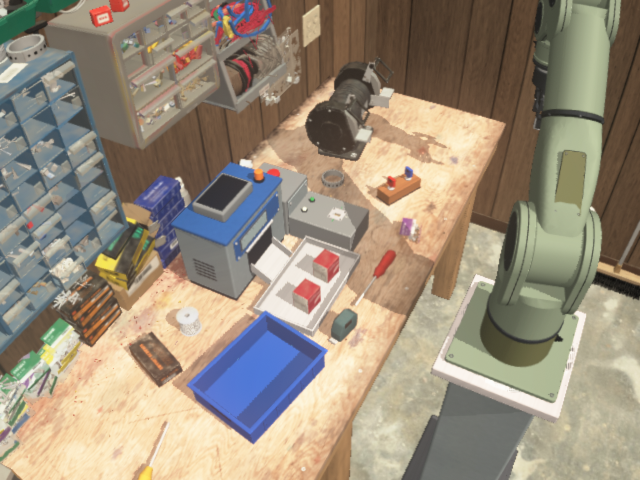

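Top view: tote at about (171,251), cartons (273,240) and (319,237), lock plate (382,214), key block (479,248) with the red key at (469,242) and blue at (497,253). The scene view agrees. Next I measure the yaws from the depth cloud.

```bash
cat > h.py <<'E'
import numpy as np,cv2
from scipy.spatial.transform import Rotation as R
from rig import ctrl
def cloud(name,d):
    m=ctrl.camera_model(name);K=np.array([[m["fx"],0,m["cx"]],[0,m["fy"],m["cy"]],[0,0,1]])
    v,u=np.mgrid[:480,:640];p=np.stack([u,v],-1).reshape(-1,1,2).astype(float)
    n=cv2.undistortPoints(p,K,np.array([m["k1"],0,0,0.])).reshape(480,640,2)
    c=np.dstack([n,np.ones((480,640))])*d[...,None]
    Rm=cv2.Rodrigues(m["rvec"])[0]
    return (c-m["tvec"])@Rm
def project(name,P):
    m=ctrl.camera_model(name);K=np.array([[m["fx"],0,m["cx"]],[0,m["fy"],m["cy"]],[0,0,1]])
    return cv2.projectPoints(np.float64(P).reshape(-1,1,3),m["rvec"],m["tvec"],K,np.array([m["k1"],0,0,0.]))[0].reshape(-1,2)
def rect(P):
    (c,s,a)=cv2.minAreaRect((P[:,:2]*1000).astype(np.float32)); return np.round(c,1),np.round(s,1),round(a,2)
def q(yaw,tilt=None):  # tool down, tool x axis at yaw, tool y (closing) at yaw-90deg
    x,y,z,w=(R.from_euler("z",yaw)*R.from_euler("x",np.pi)).as_quat(); return [w,x,y,z]
E
python3 - <<'E'
from h import *
for c in ("top","scene"):
    im=cv2.imread(f"pics/{c}0.png").astype(int);P=cloud(c,np.load(f"pics/{c}0.npy"))
    b,g,r=im[...,0],im[...,1],im[...,2]
    def box(x0,x1,y0,y1,z0,z1): return (P[...,0]>x0)&(P[...,0]<x1)&(P[...,1]>y0)&(P[...,1]<y1)&(P[...,2]>z0)&(P[...,2]<z1)
    red=(r>1.8*g)&(r>1.8*b)&(r>60); blue=(b>1.5*r)&(b>60)
    for n,m in dict(c1=box(.42,.56,.075,.2,.045,.08)&red,c2=box(.42,.56,-.04,.075,.045,.08)&red,tote=box(.33,.6,.2,.55,.055,.08)&blue,
      block=box(.38,.52,-.46,-.27,.027,.04),rbow=box(.42,.5,-.37,-.29,.045,.085)&red,bbow=box(.40,.5,-.44,-.37,.045,.085)&blue,console=box(.4,.62,-.22,-.04,.06,.08),tray=box(.38,.62,-.1,.23,.02,.035)).items():
        p=P[m]
        if len(p)>4: print(c,n,len(p),rect(p),"mean",np.round(p.mean(0),4),"zmax",np.round(np.percentile(p[:,2],[50,95]),4))
im=cv2.imread("pics/top0.png");i2=cv2.imread("pics/scene0.png")
f=lambda i,u,v:cv2.resize(i[v-25:v+25,u-33:u+33],(400,300),interpolation=cv2.INTER_CUBIC)
cv2.imwrite("pics/crop0.png",np.vstack([np.hstack([f(im,382,214),f(im,479,248)]),np.hstack([f(i2,338,214),f(i2,398,185)])]))
E
```

```text
top c1 407 (array([486.8, 127.6]), array([51.1, 44.3]), 83.32) mean [0.4868 0.1277 0.0605] zmax [0.0606 0.065 ]
top c2 410 (array([491.7,  19.4]), array([50.5, 45.1]), 82.49) mean [0.4916 0.0195 0.0605] zmax [0.0604 0.0651]
top tote 1467 (array([470.2, 370.5]), array([254.3, 181. ]), 80.04) mean [0.473  0.3696 0.0653] zmax [0.0655 0.0701]
top block 981 (array([ 452.4, -366. ]), array([133.6,  51.5]), 66.99) mean [ 0.4521 -0.3643  0.0345] zmax [0.0346 0.0387]
top rbow 60 (array([ 466.9, -332.2]), array([10.4, 25.5]), 62.29) mean [ 0.4661 -0.3318  0.0702] zmax [0.0719 0.0769]
top bbow 59 (array([ 438.6, -396.9]), array([ 9.6, 23.8]), 63.25) mean [ 0.4391 -0.3963  0.0688] zmax [0.0702 0.0766]
top console 3384 (array([ 543.6, -124.6]), array([155.2, 121. ]), 1.55) mean [ 0.5427 -0.1239  0.0705] zmax [0.0706 0.0751]
top tray 1063 (array([500.3,  57.8]), array([311. , 238.8]), 89.64) mean [0.534  0.0724 0.027 ] zmax [0.0268 0.0336]
scene c1 308 (array([486.6, 129.6]), array([51.9, 45.9]), 82.31) mean [0.4854 0.1306 0.059 ] zmax [0.0593 0.0628]
scene c2 267 (array([491.6,  21. ]), array([50.6, 43.6]), 83.29) mean [0.4898 0.0218 0.0587] zmax [0.059  0.0633]
scene tote 1810 (array([471.2, 370.2]), array([254.4, 185. ]), 80.14) mean [0.4715 0.3743 0.0635] zmax [0.0638 0.0677]
scene block 433 (array([ 451.8, -364.1]), array([133.9,  58. ]), 65.0) mean [ 0.4506 -0.357   0.0324] zmax [0.0323 0.0371]
scene rbow 66 (array([ 464. , -330.6]), array([14.7, 30.6]), 52.97) mean [ 0.4642 -0.3293  0.0608] zmax [0.0615 0.0722]
scene bbow 17 (array([ 436.7, -393.4]), array([ 8.6, 22.9]), 62.4) mean [ 0.4355 -0.3927  0.0672] zmax [0.0689 0.0739]
scene console 1882 (array([ 543., -123.]), array([155.3, 129.7]), 1.33) mean [ 0.5411 -0.118   0.0676] zmax [0.0677 0.0716]
scene tray 1318 (array([499.8,  59.5]), array([239.9, 310.9]), 0.12) mean [0.5261 0.0598 0.0265] zmax [0.0259 0.0335]
```

View pics/crop0.png

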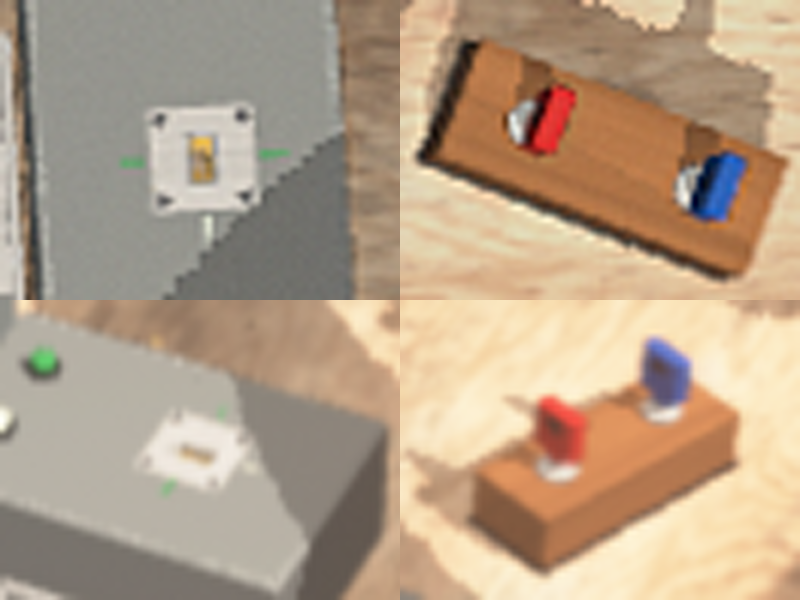

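The top row of the crop shows the slot centred in the plate at full-image pixel (382,215), lying along machine x. The keys stand straight in the block, red at crop (550,118). Yaws: cartons −7°, tote −10°, block and keys about −25°, machine about +1.4°. Now the first carton.

```bash
cat >> h.py <<'E'
D=np.deg2rad
T0=np.array([.4707,.3705]);TY=D(-10)
def st(tag):
    s=ctrl.read_state();print(tag,"t%.2f"%s["time"],np.round(s["ee_pos"],4),"op %.3f ff %.1f"%(s["opening"],s["finger_force"]),"F",np.round(s["force"],1),"j",np.round(s["joint_pos"],2));return s
def carton(xy,yaw,ty,zc=.022):
    Q=q(yaw);ctrl.movep([*xy,.14],Q);st("above")
    ctrl.move_straight([*xy,zc],vel=.2);ctrl.gripper_close(40);st("closed")
    ctrl.move_straight([*xy,.135],vel=.25);st("up")
    t=T0+R.from_euler("z",TY).as_matrix()[:2,:2]@[0,ty]
    ctrl.movep([*t,.135],q(TY));st("over tote")
    print(ctrl.move_straight([*t,zc+.002],vel=.15,until_force=8));st("down")
    ctrl.ungrasp();ctrl.move_straight([*t,.14],vel=.25);st("done")
E
python3 - <<'E'
from h import *
carton([.4867,.1285],D(-7),.05)
E
```

```text
above t4.14 [0.4869 0.1278 0.1401] op 1.000 ff 0.0 F [ 0.7 -0.2  0.3] j [-0.51  0.77  0.35  1.86 -0.45  0.59 -1.57]
closed t5.29 [0.4871 0.1287 0.0229] op 0.612 ff 40.8 F [-1.3  0.9 10.8] j [-0.42  0.97  0.18  1.92 -0.54  0.29 -1.49]
up t5.89 [0.4866 0.1288 0.1353] op 0.608 ff 41.9 F [-0.5  0.1 -1. ] j [-0.51  0.78  0.35  1.87 -0.46  0.57 -1.56]
over tote t7.02 [0.4803 0.4179 0.1348] op 0.609 ff 41.9 F [ 0.2 -1.9 -1.4] j [-0.98  0.98  0.51  1.36 -0.52  0.94 -2.1 ]
True
down t7.77 [0.4788 0.4184 0.0228] op 0.612 ff 43.0 F [-1.1 -1.7  9.1] j [-0.96  1.12  0.43  1.41 -0.6   0.74 -2.04]
done t8.82 [0.4792 0.4198 0.1401] op 1.001 ff 0.0 F [-0.5 -0.6 -0.7] j [-0.99  0.97  0.52  1.35 -0.52  0.96 -2.1 ]
```

Run:
```python
from h import *
carton([.4917,.020],D(-7),-.05)
im,d=ctrl.capture("top");cv2.imwrite("pics/top1.png",im)
P=cloud("top",d);i=im.astype(int);b,g,r=i[...,0],i[...,1],i[...,2]
red=(r>1.8*g)&(r>1.8*b)&(r>50)&(P[...,1]>.24)&(P[...,1]<.5)&(P[...,0]>.35)&(P[...,0]<.6)
n,l=cv2.connectedComponents(red.astype(np.uint8))
for k in range(1,n):
    p=P[l==k]
    if len(p)>30: print(len(p),rect(p),p.mean(0),np.percentile(p[:,2],[10,50,90]))
# lock centre
m=ctrl.camera_model("top")
print("lock proj",project("top",[[.5355,-.1285,.07]]))
# light/steel plate pixels
gl=(i.min(-1)>185)&(i.max(-1)-i.min(-1)<25)&(abs(P[...,0]-.535)<.035)&(abs(P[...,1]+.127)<.035)&(P[...,2]>.06)
p=P[gl];print(len(p),rect(p),p.mean(0))
yel=(b<.75*r)&(r>g)&(abs(P[...,0]-.535)<.02)&(abs(P[...,1]+.127)<.02)
p=P[yel];print("slot",len(p),rect(p),p.mean(0))
```

```text
above t10.31 [0.4919 0.021  0.1398] op 1.000 ff 0.0 F [-0.1 -0.9  0. ] j [-0.3   0.76  0.35  1.9  -0.47  0.56 -1.33]
closed t11.46 [0.4921 0.0202 0.0228] op 0.610 ff 40.7 F [-1.5  0.5 11.6] j [-0.2   0.97  0.17  1.96 -0.57  0.26 -1.24]
up t12.06 [0.4917 0.0203 0.1351] op 0.611 ff 42.0 F [ 0.  -0.1 -2. ] j [-0.3   0.77  0.35  1.9  -0.48  0.55 -1.32]
over tote t13.22 [0.4627 0.3196 0.1348] op 0.607 ff 41.9 F [ 0.3 -0.1 -1.2] j [-0.91  0.88  0.51  1.66 -0.57  0.76 -1.88]
True
down t13.97 [0.4615 0.3199 0.0227] op 0.606 ff 43.2 F [-2.3 -1.  10.9] j [-0.85  1.04  0.37  1.71 -0.68  0.53 -1.79]
done t15.03 [0.4618 0.3214 0.1401] op 0.996 ff 0.0 F [ 0.1 -0.3 -1.3] j [-0.92  0.87  0.52  1.65 -0.57  0.78 -1.89]
74 (array([440.8, 303.1]), array([92.3, 10.5]), 81.84) [0.44216913 0.31340776 0.08548735] [0.05683737 0.06026377 0.2212362 ]
lock proj [[381.72197106 215.50680529]]
218 (array([ 530.9, -130.2]), array([40.1, 49.2]), 88.24) [ 0.53627882 -0.12959854  0.07074085]
slot 24 (array([ 538.6, -130.2]), array([10.9, 16.8]), 87.72) [ 0.54051982 -0.13149536  0.03904419]
```

Run:
```python
from h import *
ctrl.movep([.43,.02,.22],q(D(-7)));st("via")
L={k:[] for k in ("lock_mouth","red_key_collar","red_key_bow")}
for c in ("top","scene"):
  for rep in range(2):
    im,d=ctrl.capture(c)
    for k in L:
        for r in ctrl.landmark_of(k,c)[:3]: 
            if r["p"]>.3:print(k,c,np.round(r["at"],4),round(r["p"],2))
  cv2.imwrite(f"pics/{c}2.png",im)
  P=cloud(c,d);i=im.astype(int);b,g,r=i[...,0],i[...,1],i[...,2]
  red=(r>1.8*g)&(r>1.8*b)&(r>50)
  for n,m in dict(tote=red&(P[...,1]>.24)&(P[...,1]<.5)&(P[...,0]>.35)&(P[...,0]<.6)&(P[...,2]<.1),key=red&(abs(P[...,0]-.466)<.03)&(abs(P[...,1]+.332)<.03)&(P[...,2]>.04),
     plate=(i.min(-1)>175)&(i.max(-1)-i.min(-1)<25)&(abs(P[...,0]-.537)<.024)&(abs(P[...,1]+.129)<.024)&(P[...,2]>.06)).items():
    nn,l=cv2.connectedComponents(m.astype(np.uint8))
    for k in range(1,nn):
      p=P[l==k]
      if len(p)>25: print(c,n,len(p),rect(p),np.round(p.mean(0),4),np.round(np.percentile(p[:,2],[10,50,90]),4))
  if c=="top":
    a=im
st("")
f=lambda i,u,v:cv2.resize(i[v-25:v+25,u-33:u+33],(400,300),interpolation=cv2.INTER_CUBIC)
cv2.imwrite("pics/crop2.png",np.hstack([f(a,170,248),f(im,260,370)]))
```

```text
via t16.27 [0.4303 0.021  0.2196] op 1.000 ff 0.0 F [-0.7 -0.  -0.7] j [-0.42  0.58  0.51  2.   -0.44  0.67 -1.32]
lock_mouth top [ 0.5375 -0.1274  0.0736] 0.96
red_key_collar top [ 0.469  -0.3346  0.0335] 0.59
red_key_bow top [ 0.466  -0.3336  0.0598] 0.6
lock_mouth top [ 0.5379 -0.1285  0.0712] 0.65
red_key_collar top [ 0.4672 -0.3327  0.0294] 0.4
red_key_bow top [ 0.4656 -0.3343  0.0559] 0.44
top tote 394 (array([478.4, 416.7]), array([53.1, 44. ]), 80.42) [0.4783 0.4175 0.0603] [0.0567 0.0603 0.064 ]
top tote 391 (array([460.9, 318.9]), array([50., 44.]), 79.49) [0.461  0.3193 0.0606] [0.0571 0.0605 0.0642]
top key 63 (array([ 466.9, -332.9]), array([10.5, 27.3]), 66.26) [ 0.4664 -0.3318  0.0691] [0.0586 0.071  0.075 ]
top plate 238 (array([ 537.1, -129.3]), array([40.6, 40.6]), 2.59) [ 0.5368 -0.1292  0.0706] [0.0671 0.0706 0.0742]
lock_mouth scene [ 0.5324 -0.1301  0.0683] 0.64
red_key_collar scene [ 0.4658 -0.3329  0.0326] 0.66
red_key_collar scene [ 0.6508 -0.3241 -0.0028] 0.62
red_key_bow scene [ 0.4643 -0.3295  0.0627] 0.42
lock_mouth scene [ 0.5329 -0.1283  0.0669] 0.91
red_key_collar scene [ 0.5388 -0.1293  0.0606] 0.68
red_key_collar scene [ 0.4678 -0.3348  0.0326] 0.47
red_key_collar scene [ 0.3686  0.1643 -0.004 ] 0.41
red_key_bow scene [ 0.4634 -0.3316  0.0614] 0.42
scene tote 525 (array([461.5, 320.9]), array([50.2, 46.8]), 79.49) [0.4562 0.3225 0.0511] [0.0224 0.0577 0.061 ]
scene tote 585 (array([479. , 419.2]), array([50.2, 46.3]), 80.95) [0.4738 0.4205 0.0511] [0.0226 0.0576 0.0609]
scene key 66 (array([ 464.9, -331.7]), array([16. , 30.6]), 66.14) [ 0.4642 -0.3291  0.061 ] [0.0505 0.0613 0.0716]
 t17.07 [0.43 0.02 0.22] op 1.004 ff 0.0 F [-1.3 -0.4 -0.6] j [-0.42  0.57  0.51  2.   -0.44  0.67 -1.32]
```

View pics/scene2.png

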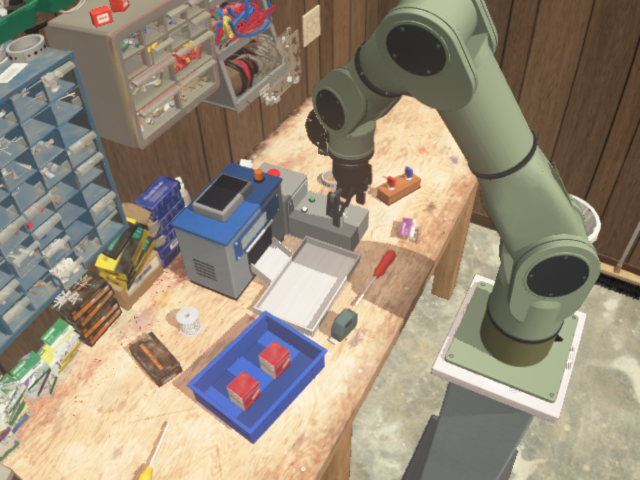

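Both cartons stand in the tote, at (275,357) and (243,390) in the scene view. Now the red key.

Run:
```python
from h import *
K=[.4668,-.3325];Q=q(D(-24))
ctrl.movep([*K,.16],Q);st("above")
print(ctrl.move_straight([*K,.043],vel=.15,until_force=10));st("down")
ctrl.gripper_close(70);s=st("closed");print(np.round(s["wrist_torque"],2))
print(ctrl.move_straight([*K,.12],vel=.1));s=st("up");print(np.round(s["wrist_torque"],2))
```

```text
above t18.43 [ 0.4675 -0.3312  0.1602] op 0.998 ff 0.0 F [ 0.2  0.3 -0.4] j [ 0.33  0.85  0.48  1.59 -0.49  0.83 -0.98]
False
down t19.36 [ 0.4672 -0.3327  0.0438] op 0.998 ff 0.0 F [0.3 0.4 0.5] j [ 0.38  1.01  0.37  1.66 -0.59  0.58 -0.89]
closed t20.04 [ 0.4667 -0.3328  0.0431] op 0.101 ff 68.3 F [-0.7 -1.3  2.5] j [ 0.38  1.01  0.37  1.66 -0.59  0.58 -0.89]
[-0.44  0.24  0.06]
False
up t20.96 [ 0.4666 -0.3322  0.1195] op 0.102 ff 68.5 F [-0.6  0.5 -1.2] j [ 0.34  0.9   0.45  1.63 -0.53  0.74 -0.95]
[ 0.01 -0.03 -0.  ]
```

Run:
```python
from h import *
L=[.5372,-.1288];Q=q(D(1.8))
ctrl.move_straight([*[.4668,-.3325],.15],vel=.2)
ctrl.movep([*L,.125],Q);ctrl.wait(.3);s=st("above lock")
for c in("scene","top"):
  for _ in range(2):
    im,d=ctrl.capture(c)
    for k in("red_key","red_key_collar","red_key_bow","lock_mouth"):
      for r in ctrl.landmark_of(k,c)[:2]:
        if r["p"]>.3 and np.linalg.norm(r["at"]-np.array([.537,-.13,.09]))<.08: print(c,k,np.round(r["at"],4),round(r["p"],2))
  if c=="scene":
    u,v=project(c,[[.537,-.129,.09]])[0].astype(int);cv2.imwrite("pics/k3.png",cv2.resize(im[v-37:v+38,u-50:u+50],(800,600),interpolation=cv2.INTER_CUBIC));print(u,v)
st("")
```

```text
above lock t22.43 [ 0.537  -0.1295  0.125 ] op 0.107 ff 68.4 F [-0.3  1.1  0.2] j [-0.02  0.86  0.38  1.7  -0.47  0.68 -0.92]
scene red_key [ 0.536  -0.1299  0.0949] 0.47
scene red_key_collar [ 0.5392 -0.1307  0.1147] 0.42
scene red_key_bow [ 0.5322 -0.1263  0.1425] 0.42
scene lock_mouth [ 0.5343 -0.1304  0.072 ] 0.82
scene red_key [ 0.5359 -0.1295  0.0923] 0.64
scene red_key_collar [ 0.5409 -0.1294  0.1135] 0.59
scene red_key_collar [ 0.5368 -0.1307  0.0698] 0.52
scene lock_mouth [ 0.5384 -0.1288  0.0699] 0.9
336 207
 t23.43 [ 0.5372 -0.1288  0.125 ] op 0.102 ff 68.4 F [ 0.2  0.8 -0.2] j [-0.02  0.86  0.38  1.7  -0.47  0.68 -0.92]
```

View pics/k3.png

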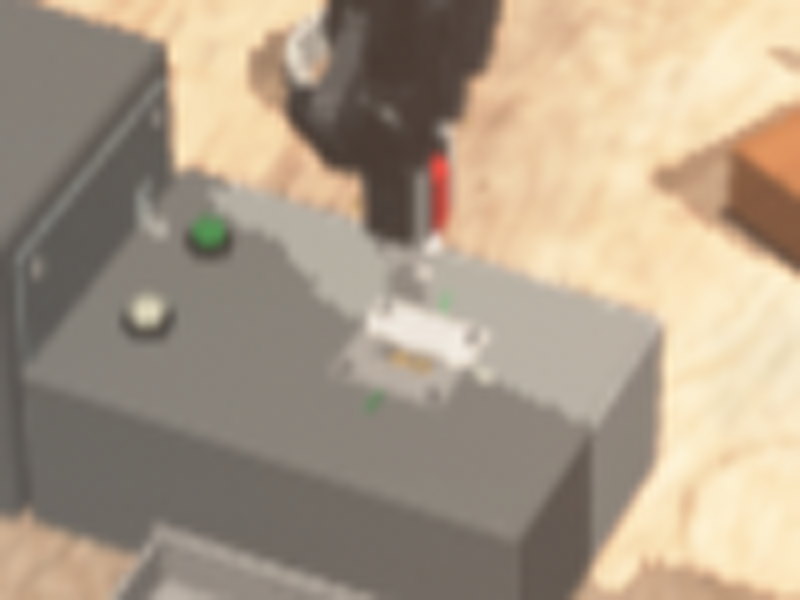

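The key hangs just above the slot (crop (425,250) over the slot at (410,360)). I lower it gently.

Run:
```python
from h import *
L=[.5372,-.1288]
ctrl.move_straight([*L,.106],vel=.1);st("near")
h=ctrl.move_straight([*L,.090],vel=.03,until_force=6);s=st(f"hit {h}");print(np.round(s["wrist_torque"],2))
```

```text
near t23.77 [ 0.537  -0.1288  0.1058] op 0.105 ff 68.4 F [-1.1 -0.   0.4] j [-0.01  0.89  0.36  1.71 -0.48  0.63 -0.91]
hit True t24.23 [ 0.5373 -0.1288  0.0931] op 0.103 ff 69.5 F [0.4 0.3 6. ] j [ 0.    0.9   0.35  1.72 -0.49  0.6  -0.9 ]
[ 0.    0.   -0.03]
```

```bash
cat > rock.py <<'E'
from h import *
L=[.5372,-.1288];Y0=D(1.8)
def press(z=.0785,f=12,v=.03):
    s=ctrl.read_state();h=ctrl.move_straight([*L,z],vel=v,until_force=f);return h
def turn(a,dz=.0005,v=.02):
    z=ctrl.read_state()["ee_pos"][2]+dz
    ctrl.move_straight([*L,z],q(Y0+a),vel=v)
E
python3 - <<'E'
from rock import *
for a in (-.27,.27,-.27):
    turn(a);s=st(f"turned {a}");print(np.round(s["wrist_torque"],2))
    h=press();s=st(f"press {h}");print(np.round(s["wrist_torque"],2))
    if s["ee_pos"][2]<.0805: break
E
```

```text
turned -0.27 t24.64 [ 0.5371 -0.1286  0.0933] op 0.104 ff 68.4 F [ 0.5  1.6 -0.1] j [-0.03  0.92  0.42  1.72 -0.58  0.63 -1.09]
[ 0.24 -0.06  0.02]
press True t24.94 [ 0.5375 -0.1288  0.0892] op 0.102 ff 70.3 F [-1.1  1.3 12.8] j [-0.03  0.92  0.42  1.72 -0.59  0.62 -1.08]
[ 0.28  0.26 -0.03]
turned 0.27 t25.63 [ 0.5373 -0.1285  0.0896] op 0.107 ff 68.6 F [1.5 3.8 0.1] j [ 0.04  0.9   0.27  1.72 -0.4   0.58 -0.72]
[ 1.03 -0.45 -0.02]
press True t25.84 [ 0.5371 -0.1282  0.088 ] op 0.106 ff 68.4 F [-0.4  1.7 -3.3] j [ 0.04  0.9   0.27  1.72 -0.4   0.57 -0.72]
[ 0.41  0.06 -0.  ]
turned -0.27 t26.53 [ 0.5371 -0.1285  0.0884] op 0.105 ff 68.5 F [-0.1  3.6 -2.6] j [-0.03  0.92  0.42  1.72 -0.59  0.62 -1.08]
[ 1.01  0.07 -0.01]
press True t26.81 [ 0.5371 -0.1282  0.0828] op 0.101 ff 68.3 F [ 0.3  0.1 -3.2] j [-0.03  0.93  0.41  1.73 -0.59  0.61 -1.08]
[ 0.22 -0.23  0.04]
```

Run:
```python
from rock import *
for a in (0,.27,0,-.27,0):
    turn(a,0);s=st(f"turned {a}")
    h=press(.0755,14);s=st(f"press {h}");print(np.round(s["wrist_torque"],2))
    if h and s["force"][2]<6: h=press(.0755,14);s=st(f"press {h}")
    if s["ee_pos"][2]<.0788: break
```

```text
turned 0 t27.23 [ 0.5372 -0.129   0.0829] op 0.100 ff 68.8 F [-0.6  1.4 -0.4] j [ 0.01  0.92  0.34  1.73 -0.5   0.58 -0.9 ]
press True t27.47 [ 0.5376 -0.1292  0.0785] op 0.104 ff 71.2 F [ 0.9 -0.9  2.6] j [ 0.01  0.93  0.33  1.73 -0.51  0.57 -0.89]
[-0.25 -0.2   0.01]
press False t27.72 [ 0.5384 -0.1296  0.0772] op 0.102 ff 78.9 F [-4.   1.4 37.8] j [ 0.01  0.93  0.33  1.73 -0.51  0.57 -0.89]
```

Run:
```python
from rock import *
ctrl.move_straight([*L,.0782],vel=.02);ctrl.wait(.2);s=st("relax");print(np.round(s["wrist_torque"],2))
for a in (-.3,-.7,-1.15):
    ctrl.move_straight([*L,.0780],q(Y0+a),vel=.004);s=st(f"a {a}");print(np.round(s["wrist_torque"],2))
    if abs(s["force"]).max()>40 or abs(s["wrist_torque"][2])>1: break
```

```text
relax t28.20 [ 0.5371 -0.1288  0.0779] op 0.104 ff 72.9 F [ 0.   0.3 -0.5] j [ 0.01  0.93  0.33  1.73 -0.51  0.57 -0.89]
[0.04 0.03 0.  ]
a -0.3 t28.65 [ 0.5373 -0.1288  0.0779] op 0.100 ff 73.2 F [ 0.6  0.1 -0. ] j [-0.03  0.94  0.41  1.73 -0.61  0.6  -1.09]
[ 0.03 -0.06  0.08]
a -0.7 t29.20 [ 0.5371 -0.129   0.078 ] op 0.105 ff 73.0 F [-0.4 -1.6  0.5] j [-0.08  0.97  0.52  1.73 -0.74  0.65 -1.37]
[-0.53  0.12  0.09]
a -1.15 t29.80 [ 0.5369 -0.1291  0.078 ] op 0.102 ff 73.1 F [-3.  -3.3  0.4] j [-0.13  1.    0.64  1.73 -0.86  0.72 -1.71]
[-0.99  0.89  0.16]
```

Run:
```python
from rock import *
for a in (-1.45,-1.64):
    ctrl.move_straight([*L,.0776],q(Y0+a),vel=.004);s=st(f"a {a}");print(np.round(s["wrist_torque"],2))
ctrl.wait(.3);s=st("hold");print(np.round(s["wrist_torque"],2))
for c in("scene","top"):
  im,d=ctrl.capture(c)
  for k in("red_key_collar","lock_mouth","blue_key"):
      print(c,k,[(np.round(r["at"],4),round(r["p"],2)) for r in ctrl.landmark_of(k,c)[:2]])
  if c=="scene":
    u,v=project(c,[[.537,-.129,.09]])[0].astype(int);cv2.imwrite("pics/k4.png",cv2.resize(im[v-60:v+60,u-80:u+80],(800,600),interpolation=cv2.INTER_CUBIC))
```

```text
a -1.45 t30.25 [ 0.5367 -0.1292  0.0777] op 0.101 ff 74.2 F [-5.3 -3.8  5.5] j [-0.16  1.02  0.71  1.73 -0.94  0.76 -1.95]
[-0.82  1.51  0.1 ]
a -1.64 t30.59 [ 0.5365 -0.1292  0.0777] op 0.106 ff 74.3 F [-7.1 -2.4  6.6] j [-0.18  1.04  0.76  1.74 -0.98  0.8  -2.1 ]
[-0.76  1.69  0.12]
hold t30.89 [ 0.5366 -0.1292  0.0777] op 0.103 ff 74.2 F [-7.  -2.7  6.2] j [-0.18  1.04  0.76  1.74 -0.98  0.8  -2.1 ]
[-0.68  1.63  0.16]
scene red_key_collar [(array([ 0.5347, -0.13  ,  0.069 ]), 0.37)]
scene lock_mouth [(array([ 0.5377, -0.1261,  0.067 ]), 0.92), (array([0.459 , 0.32  , 0.0045]), 0.29)]
scene blue_key []
top red_key_collar []
top lock_mouth []
top blue_key [(array([ 0.4383, -0.3999,  0.0137]), 0.4)]
```

View pics/k4.png

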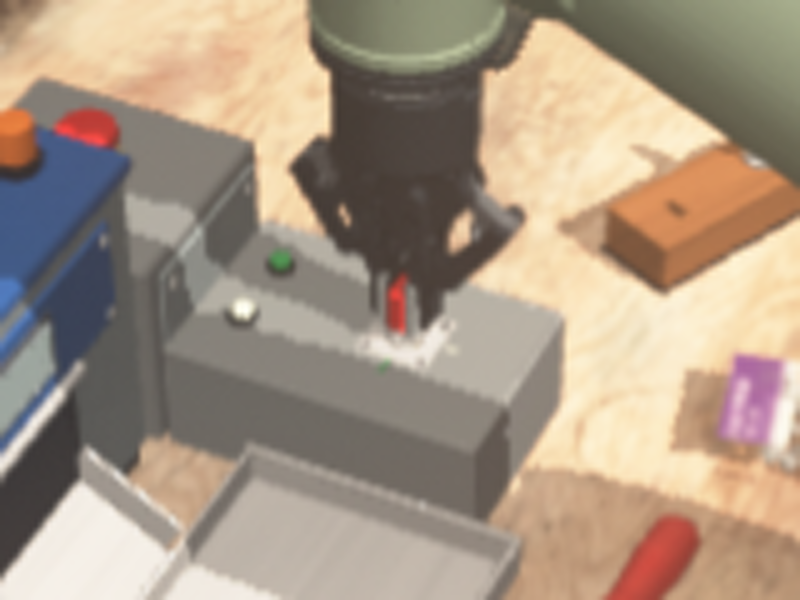

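The key is home with its collar on the plate, turned about 94° and still gripped at crop (398,305). The spring torque holds steady at about 0.15 N m. The top camera still finds the blue key in its slot, so I hand in.

```bash
python3 -c "
from rig import ctrl
print(ctrl.job_done())"
```

```text
the job is handed in; nothing more can be done
None
```

I handed the job in at about 31 s of the 72 s limit, but no verdict came back and I had no direct reading of the rotor angle. Both cartons are upright in the blue tote; the red key is fully home, turned 1.64 rad clockwise and still gripped at about 74 N, which puts the rotor at an estimated 1.5 rad, with the blue key still in its slot.

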